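# Slide the slide tray out over the platform's edge

### The job

Push the long slide tray along the platform with your fingertips until its near end sticks out 30 mm over the platform's front edge (the one facing the robot), square to that edge, so that it can be taken from below. Only push it: do not pinch, lift or carry it, and do not disturb the short tray, the dropper bottle, the amber bottle or the forceps.

Things in the scene. Friction and masses are not known exactly. Their poses are not given: they have to be found in the camera images.
- platform: Low grey levelling platform, 200 (x) x 320 (y) x 40 mm high, fixed on the worktop in front of the robot. Origin at the centre of its underside, on the worktop; its own -x side is the front edge, which faces the robot (turned up to 0.25 rad); its top is 40 mm above the worktop.
- platform_edge (a point): Middle of the platform's front top edge. Axes as the platform: x points inward, square to the edge; y along the edge; z up.
- long_tray: The tray to push: flat white plastic tray with four glass microscope slides, 130 (x) x 90 (y) x 10 mm thick, about 0.15 kg, loose on top of the platform, on its left or right half, front end 12 to 43 mm inside the front edge and turned up to 0.2 rad from square. Origin at the centre of its underside; own x along its 130 mm length, -x end toward the robot; the rear rim to push on is 65 mm from the origin along +x, full 10 mm high.
- long_tray_front (a point): Middle of the long tray's front end (toward the robot), at its underside. Axes as the tray. The overhang is how far this point lies beyond the platform's front edge.
- short_tray: Bystander: like the long tray but 70 (x) x 90 (y) x 10 mm with two slides, on the other half of the platform. Origin at the centre of its underside. It must stay where it is.
- dropper_bottle: Bystander: small white dropper bottle with a blue cap, 34 mm across, 78 mm high, standing on the worktop to the left of the platform. Origin at the centre of its underside.
- amber_bottle: Bystander: amber bottle with a white cap, 58 mm across, 112 mm high, standing on the worktop to the right of the platform. Origin at the centre of its underside.
- forceps: Bystander: steel forceps lying on the worktop behind the platform, 12 (x) x 124 (y) x 8 mm high. Origin at the centre of its underside.
Mind the look-alikes: they are no part of the job. What is shaped like the long_tray but yellow is not meant.

How it is judged (in metres and radians):
At the end, for the whole second after the job is handed in: Long tray flat and at rest on the platform, middle of its front end 23 to 37 mm beyond the front edge and within 125 mm sideways of the edge's middle, within 0.12 rad of square; short tray within 10 mm, bottles and forceps within 15 mm of their start (x of long_tray_front in the frame of platform_edge between -0.037 and -0.023 m and angle between the x axis of long_tray and the x axis of platform, either way round below 0.12 rad and y of long_tray_front in the frame of platform_edge between -0.125 and 0.125 m and z of long_tray_front in the frame of platform_edge between -0.003 and 0.003 m and angle between long_tray's own z axis and vertical below 0.05 rad and linear speed of long_tray below 0.01 m/s and distance of short_tray from where it was at the start of the episode below 0.01 m and distance of each of dropper_bottle, amber_bottle, forceps from where it was at the start of the episode below 0.015 m); the robot touches nothing.
It fails at once if the long tray is lifted off the platform (z of long_tray in the frame of platform_edge above 0.005 m).
It fails at once if the long tray is tipped or falls off the platform (angle between long_tray's own z axis and vertical above 0.15 rad or z of long_tray in the frame of platform_edge below -0.01 m).
It fails at once if the short tray is moved more than 10 mm (distance of short_tray from where it was at the start of the episode above 0.01 m).
It fails at once if the dropper bottle, the amber bottle or the forceps is moved more than 15 mm or knocked over (distance of any of dropper_bottle, amber_bottle, forceps from where it was at the start of the episode above 0.015 m or angle between any of dropper_bottle, amber_bottle's own z axis and vertical above 0.3 rad).
It also fails if it takes over 35 s, if anything falls off the work surface, if the arm or the gripper's body presses on something with over 40 N, if the wrist force passes 120 N, or if a joint passes its speed limit or range.

### The arm

A 7-joint arm with a two-finger parallel gripper is mounted at the origin on a cart in front of the work surface, level with it; the furniture and walls round the work are solid. World frame = base frame: x ahead of the robot, y to its left, z up, the work surface at z = 0. Lengths are in mm, angles in rad, forces in N, time in s.
With the tool pointing down it reaches from about 400 to 850 mm from the base axis. Payload 4.5 kg.
Tool frame: the origin (TCP) lies between the finger pads; the fingertips stand r.nose_length ahead of it and the grasp point (between the pads) lies 3 mm ahead of it (r.nose_length is the distance from the TCP to the fingertips, in mm); y points along the fingers, x is the direction in which the jaws open and shut, and the axes are right-handed (so a half turn about y gives the same grasp; the last joint's range is limited). The gripper opens to 88 mm and grips with 3 to 60 N. Pads are 18 mm wide; open, the fingers measure 123 mm over their backs; the gripper's body (75 mm by 187 mm) begins 45 mm behind the grasp point.
Start: joints at [-1.078, 0.689, -0.195, 1.565, 0.157, 0.902, -0.215], TCP at [276.78, 560.398, 239.243] pointing down, gripper open.
Joint ranges: [-3.01, 3.01], [-0.46, 2.08], [-1.47, 1.51], [0.13, 2.56], [-1, 4.14], [0.04, 2.09], [-2.66, 2.66]. Speed limits (rad/s): [2.57, 2.57, 3.14, 3.14, 3.14, 3.14, 3.14].

### API

Orientations are given as a rotation vector (axis times angle).
In Python, from bench import r gives the robot as it stands. The module is installed in compiled form; this text tells all that it offers. Calls block until the motion is done:
- r.movep(position, orientation): joint-space move of the TCP to a pose.
- r.move_l(position, rot=None, rate=150, force_limit=None): straight line of the TCP; rot=None keeps the orientation; rate is the mean speed in mm/s. With force_limit (N) it stops when the force on the tool has changed by that much, and returns True; else False.
- r.move_j(angles): joint-space move.
- r.command_gripper(opening): finger opening in mm; the grip force is fixed at half the most; returns when the fingers have stopped.
- r.pause(seconds).
- r.inverse_kinematics(position, orientation): joint angles nearest the present ones, or None.
- r.grab_frame(name): name is "side" or "top" or "wrist"; returns a dict with "frame" (384x512x3 uint8, blue, green, red), "fx", "fy", "cx", "cy" (pixels), "dist_coeffs" ([k1, k2, p1, p2, k3] as OpenCV has them; the pictures are not rectified), "world_from_camera" (4x4, takes a point from camera to world coordinates). Camera axes: x right, y up, looking along -z (the intrinsics and any distortion apply to the point x, -y, -z); pixel columns grow to the right and rows downward; lengths in mm; the calibration is good to about 2 mm. A picture is of the moment at which its call begins. There is no depth.
A pose or a line that the arm cannot do raises r.PlanningError and nothing moves.
- r.sign_off(): hands the job in, once; it reports no verdict.
Trained networks look in a picture, given as the dict that the camera call returned (one of the last four; its "shot" number tells which), for a name from the list of things; names that differ only in an ending like _2 or _b are one class to them, and where a whole thing is asked for, a point or a joint stands for the part that bears it (a point fixed in the world has none). Each returns a list of dicts, best first, with "confidence" (0 to 1); they miss things now and then, are a little off and sometimes report something else, mostly with a low value. They report only what shows in the picture. A call takes as long as a camera call. They do not tell look-alikes from the thing itself.
- r.spot_in(name, picture): "box" ([left, top, width, height] in pixels, round what is visible of it).
Readings, each from a call of its own:
- r.current_clock(): time.
- r.current_q(): joint angles.
- r.current_joint_velocities(): joint speeds.
- r.current_joint_efforts(): joint torques, N m.
- r.current_tcp_pos(): TCP position.
- r.current_tool_rot(): TCP orientation.
- r.current_wrist_force(): force on the tool from outside, world axes, zero at the start.
- r.current_ft_torque(): the same for the moment, N m.
- r.current_gripper_width(): finger opening in mm.
Only numpy, scipy, OpenCV 4.12 (cv2) and the standard library are available. Lean on these libraries where they do the work, as an engineer would, in place of code of your own. Each camera call takes 0.05 s, during which the arm holds its last target.

## Working session

There is one attempt and no reset: what is moved stays moved. The work goes in short steps, each a Python script; the robot and the scene stay as the last script left them, time stands still between calls to the robot, and variables do not carry over. Pictures are saved under pics/ and viewed, and the job is handed in when it is done.

```bash
mkdir -p pics; cat > h.py <<'E'
import numpy as np, cv2
from bench import r
def ray(f,uv):
    K=np.array([[f['fx'],0,f['cx']],[0,f['fy'],f['cy']],[0,0,1.]])
    p=cv2.undistortPoints(np.array([[uv]],float),K,np.array(f['dist_coeffs'],float))[0,0]
    T=np.array(f['world_from_camera']); return T[:3,3],T[:3,:3]@np.array([p[0],-p[1],-1])
def at(f,uv,z):
    o,d=ray(f,uv); return o+d*(z-o[2])/d[2]
def proj(f,P):
    T=np.linalg.inv(np.array(f['world_from_camera'])); p=T[:3,:3]@np.array(P,float)+T[:3,3]
    K=np.array([[f['fx'],0,f['cx']],[0,f['fy'],f['cy']],[0,0,1.]])
    return cv2.projectPoints(np.array([[p[0],-p[1],-p[2]]]),np.zeros(3),np.zeros(3),K,np.array(f['dist_coeffs'],float))[0][0,0]
E
python3 - <<'E'
from h import *
import pickle
print(r.current_clock(),r.nose_length,r.current_tool_rot())
fs={}
for n in("top","side"):
    f=r.grab_frame(n);fs[n]=f;cv2.imwrite(f'pics/{n}0.png',f['frame'])
    print(n,np.round(f['world_from_camera'],2).tolist(),f['fx'])
    for o in("platform","long_tray","short_tray","dropper_bottle","amber_bottle","forceps"):
        print(o,[(np.round(d['box']).tolist(),round(d['confidence'],2)) for d in r.spot_in(o,f)])
pickle.dump(fs,open('fs0.pkl','wb'))
print(r.current_clock())
E
```

```text
0.0 22.0 [-1.3930556  -0.86392464  0.86636595]
top [[-0.01, 0.98, -0.18, 334.99], [-1.0, -0.01, -0.01, 39.78], [-0.01, 0.18, 0.98, 1197.83], [0.0, 0.0, 0.0, 1.0]] 408.5578162281483
platform [([215.0, 146.0, 117.0, 86.0], 0.73), ([193.0, 188.0, 7.0, 14.0], 0.48)]
long_tray [([229.0, 173.0, 34.0, 42.0], 0.92), ([154.0, 210.0, 34.0, 47.0], 0.92), ([341.0, 232.0, 50.0, 41.0], 0.88)]
short_tray [([284.0, 173.0, 35.0, 28.0], 0.8)]
dropper_bottle [([286.0, 176.0, 32.0, 26.0], 0.75)]
amber_bottle [([343.0, 156.0, 26.0, 25.0], 0.94)]
forceps [([344.0, 156.0, 24.0, 24.0], 0.74), ([242.0, 132.0, 3.0, 3.0], 0.37)]
side [[-1.0, -0.0, -0.05, 528.52], [-0.04, -0.44, 0.89, 881.14], [-0.03, 0.9, 0.44, 497.32], [0.0, 0.0, 0.0, 1.0]] 353.7579547910471
platform [([228.0, 176.0, 86.0, 65.0], 0.97), ([245.0, 200.0, 54.0, 23.0], 0.59)]
long_tray [([291.0, 264.0, 67.0, 29.0], 0.94), ([247.0, 197.0, 54.0, 26.0], 0.92), ([309.0, 163.0, 25.0, 21.0], 0.73)]
short_tray [([253.0, 173.0, 24.0, 18.0], 0.74)]
dropper_bottle [([262.0, 229.0, 16.0, 32.0], 0.73), ([225.0, 176.0, 89.0, 63.0], 0.41)]
amber_bottle [([242.0, 146.0, 15.0, 32.0], 0.61)]
forceps [([260.0, 229.0, 19.0, 32.0], 0.54)]
0.7
```

```bash
python3 - <<'E'
import cv2
a=cv2.imread('pics/top0.png')[110:290,130:410];cv2.imwrite('pics/top0c.png',cv2.resize(a,None,fx=2.8,fy=2.8,interpolation=cv2.INTER_CUBIC))
a=cv2.imread('pics/side0.png')[130:310,180:380];cv2.imwrite('pics/side0c.png',cv2.resize(a,None,fx=3.3,fy=3.3,interpolation=cv2.INTER_CUBIC))
from scipy.spatial.transform import Rotation as R
print(R.from_rotvec([-1.3930556,-0.86392464,0.86636595]).as_matrix())
E
```

```text
[[ 4.42817169e-01 -7.02775891e-04 -8.96611656e-01]
 [ 8.96610069e-01 -1.69094790e-03  4.42817710e-01]
 [-1.82732521e-03 -9.99998323e-01 -1.18664823e-04]]
```

View pics/top0c.png

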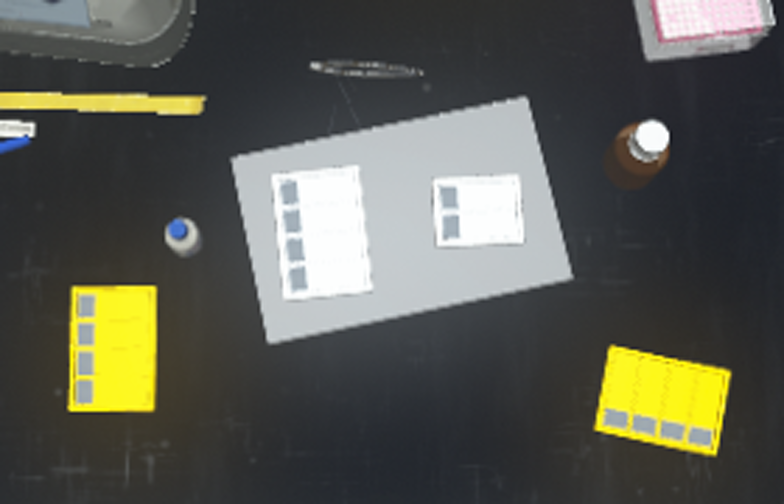

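View pics/side0c.png

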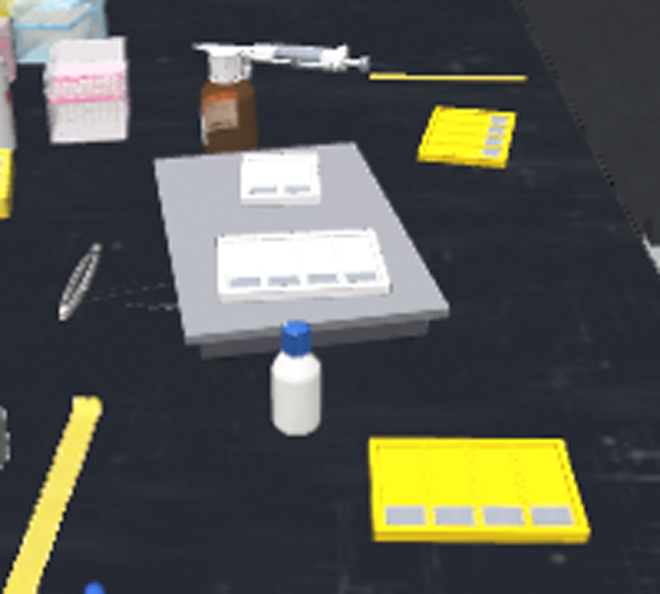

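```bash
cat >> h.py <<'E'
def quad(mask):
    cs,_=cv2.findContours(mask,cv2.RETR_EXTERNAL,cv2.CHAIN_APPROX_NONE); return max(cs,key=cv2.contourArea)
def rectpose(f,mask,z,s):
    """mask upscaled by s; subpix quad corners -> world at z; returns corner pts & min-area rect"""
    c=quad(mask)[:,0].astype(float); c=(c+.5)/s-.5
    P=np.array([at(f,p,z)[:2] for p in c])
    return cv2.minAreaRect(P.astype(np.float32))
def masks(f,box,s=4):
    x,y,w,h=[int(v) for v in box]
    im=cv2.resize(f['frame'],None,fx=s,fy=s,interpolation=cv2.INTER_CUBIC)
    g=cv2.cvtColor(im,cv2.COLOR_BGR2GRAY); m=np.zeros_like(g); m[y*s:(y+h)*s,x*s:(x+w)*s]=1
    return im,g,m
E
python3 - <<'E'
from h import *
import pickle
f=pickle.load(open('fs0.pkl','rb'))['top']
im,g,m=masks(f,[208,140,130,96])
print(g[193*4,[205*4,219*4,270*4,250*4]])
pl=((g>90)&(m>0)).astype(np.uint8)*255
print('plat',rectpose(f,pl,40,4))
im,g,m=masks(f,[222,164,46,58]); print('long',rectpose(f,((g>205)&(m>0)).astype(np.uint8)*255,50,4))
im,g,m=masks(f,[278,164,46,40]); print('short',rectpose(f,((g>205)&(m>0)).astype(np.uint8)*255,50,4))
for n,b,z in(("dropper",(187,185,20,20),39),("forceps",(239,130,45,9),4)):
    print(n,at(f,(b[0]+b[2]/2,b[1]+b[3]/2),z))
E
```

```text
[ 60 200 201 253]
plat ((560.2188110351562, -8.88568115234375), (203.7064971923828, 321.8545837402344), 11.38094425201416)
long ((544.2034301757812, 71.43537902832031), (135.1755828857422, 95.0534896850586), 5.438658714294434)
short ((565.0078735351562, -88.21902465820312), (74.86293029785156, 93.0238037109375), 2.0697669982910156)
dropper [540.53190021 209.42628929  39.        ]
forceps [731.89503688  19.7852604    4.        ]
```

```bash
cat >> h.py <<'E'
from scipy.spatial.transform import Rotation as R
A=np.radians(11.38); C=np.array([560.2,-8.9])
EX=np.array([np.cos(A),np.sin(A)]); EY=np.array([-EX[1],EX[0]]); E0=C-100*EX
def W(x,y,z): p=E0+x*EX+y*EY; return [p[0],p[1],z]
def PF(p): d=np.array(p)[:2]-E0; return np.array([d@EX,d@EY])
x3=np.array([*EY,0]);y3=np.array([0,0,-1.]);ROT=R.from_matrix(np.c_[x3,y3,np.cross(x3,y3)]).as_rotvec()
E
python3 - <<'E'
from h import *
import pickle
r.movep(W(185,78,240),ROT)
r.command_gripper(40)
print(r.current_tcp_pos(),PF(r.current_tcp_pos()),r.current_clock())
f=r.grab_frame('wrist');pickle.dump(f,open('w1.pkl','wb'));cv2.imwrite('pics/w1.png',f['frame'])
print(np.round(f['world_from_camera'],2).tolist())
for z in(92,64): print(r.inverse_kinematics(W(187,78,z),ROT))
E
```

```text
[628.15618167  84.29573932 240.0010212 ] [185.00910184  77.95473724] 3.6583
[[-0.2, -0.93, -0.31, 547.77], [0.98, -0.19, -0.06, 67.9], [-0.0, -0.31, 0.95, 385.7], [0.0, 0.0, 0.0, 1.0]]
[-0.01380378  0.90947077 -0.35722164  1.63471807  0.45386207  0.68078135
  1.16793306]
[-0.02401108  0.9489447  -0.3380459   1.64354757  0.47414493  0.63154687
  1.15071872]
```

View pics/w1.png

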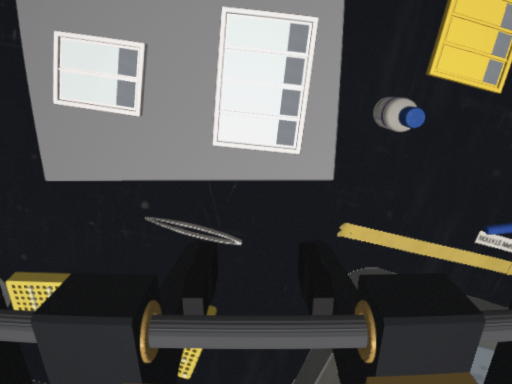

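The wrist view shows the white long tray (corners about (222,9), (318,18), (300,153), (214,146)), with the platform rear edge at row 181. There are three long-tray candidates:
- white on the platform at top (245,193)
- yellow at (171,234)
- yellow at (366,252)

Only the white one on the platform fits the description. The enlarged crop of the top view already confirms it.

```bash
python3 - <<'E'
from h import *
import pickle
f=pickle.load(open('w1.pkl','rb'))
for n,L,z in(('long',[(222,9),(318,18),(300,153),(214,146)],50),('short',[(55,32),(145,43),(140,115),(53,103)],50),('plat',[(45,181),(334,181),(20,0),(344,0)],40),('forceps',[(146,218),(241,242)],4)):
    P=[at(f,p,z) for p in L]
    print(n,[np.round(PF(p),1).tolist() for p in P])
    if n=='long':
        Q=np.array(P)[:,:2]; c=Q.mean(0); d=(Q[0]+Q[1]-Q[2]-Q[3]); print(c,PF(c),np.degrees(np.arctan2(-d[1],-d[0])), np.linalg.norm(d)/2,np.linalg.norm(Q[0]-Q[1]))
    if n=='plat':
        d=P[1]-P[0];print('edge ang',np.degrees(np.arctan2(d[1],d[0]))-90,np.linalg.norm(d))
        d=P[1]-P[3];print('side ang',np.degrees(np.arctan2(d[1],d[0])))
        d=P[0]-P[2];print('side ang',np.degrees(np.arctan2(d[1],d[0])))
E
```

```text
long [[35.4, 45.0], [42.9, 133.4], [169.8, 120.9], [162.5, 33.3]]
[546.40547477  73.13249297] [102.6629272   83.14161201] 5.922287951638949 127.6221308741751 88.6628380899836
short [[50.6, -116.1], [63.7, -28.6], [130.9, -39.7], [117.2, -128.6]]
plat [[201.8, -159.6], [202.4, 160.2], [17.1, -154.8], [24.8, 159.1]]
edge ang 11.260715139849793 319.87249805503376
side ang 11.757719795348914
side ang 9.885285191193637
forceps [[260.5, -61.7], [293.2, 56.4]]
```

```bash
python3 - <<'E'
from h import *
import pickle
print(r.move_l(W(188,79,90),ROT,rate=150))
print(r.move_l(W(188,79,66),ROT,rate=60,force_limit=6))
print(r.current_wrist_force(),PF(r.current_tcp_pos()),r.current_tcp_pos()[2])
print(r.move_l(W(135,80,66),ROT,rate=40,force_limit=8))
print(r.current_wrist_force(),PF(r.current_tcp_pos()),r.current_clock())
fs={n:r.grab_frame(n) for n in('wrist','top','side')};pickle.dump(fs,open('fs2.pkl','wb'))
for n in fs: cv2.imwrite(f'pics/{n}2.png',fs[n]['frame'])
a=fs['top']['frame'][130:250,190:350];cv2.imwrite('pics/top2c.png',cv2.resize(a,None,fx=4,fy=4))
E
```

```text
False
False
[0.02726405 0.83385596 0.5258818 ] [187.79925435  79.02508397] 65.60851528030862
False
[-0.17521267  0.31358715  0.13196405] [135.29916701  79.99127742] 6.8833
```

View pics/wrist2.png

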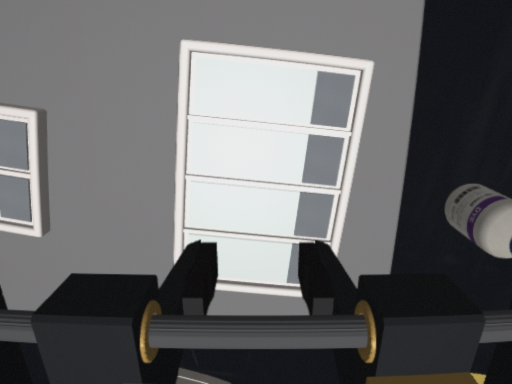

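View pics/top2c.png

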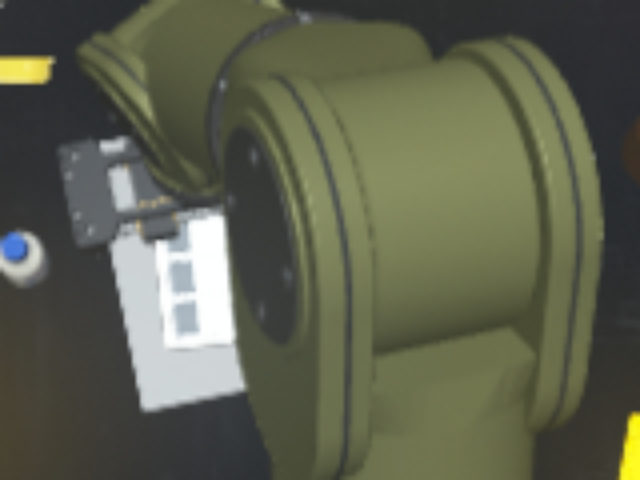

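```bash
python3 - <<'E'
from h import *
import pickle
fs=pickle.load(open('fs2.pkl','rb'));f=fs['wrist']
print(np.array(f['world_from_camera'])[:3,3])
for p in [(182,42),(372,64),(305,297),(172,287)]: print(p,np.round(PF(at(f,p,50)),1))
for x in(126,135,144):
  for y in(80-38,60,100,118): print(x,y,proj(f,W(x,y,44)),proj(f,W(x,y,66)))
a=fs['side']['frame'][130:260,200:340];cv2.imwrite('pics/side2c.png',cv2.resize(a,None,fx=5,fy=4.5,interpolation=cv2.INTER_CUBIC))
E
```

```text
[498.59414245  60.082537   211.67292422]
(182, 42) [34.3 45.6]
(372, 64) [ 43.6 132.5]
(305, 297) [169.1 106.9]
(172, 287) [162.5  30.8]
126 42 [188.91008471 223.99835364] [180.14181745 242.03087483]
126 60 [221.64706504 224.04918336] [217.02336268 242.15535442]
126 100 [294.77287322 224.00131761] [299.52359717 242.10268542]
126 118 [327.51429502 223.90758017] [336.4096683  241.93099959]
135 42 [190.01970288 238.85248251] [181.57986412 258.39296338]
135 60 [222.23681772 238.93684935] [217.78798164 258.56244212]
135 100 [294.19041952 238.89094172] [298.76428894 258.51213044]
135 118 [326.41185306 238.76539383] [334.97679312 258.29751286]
144 42 [191.11421679 253.2223563 ] [182.99323595 274.13550162]
144 60 [222.81824071 253.33721965] [218.53901853 274.34528394]
144 100 [293.6156817  253.29319008] [298.01785449 274.29721611]
144 118 [325.32389516 253.13880402] [333.56787322 274.04426677]
```

View pics/side2c.png

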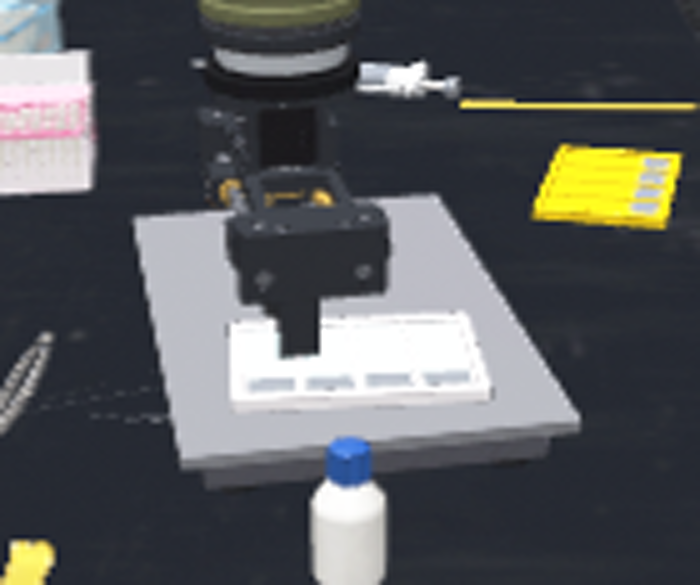

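```bash
python3 - <<'E'
from h import *
import pickle
fs=pickle.load(open('fs2.pkl','rb'));f=fs['side'];w=fs['wrist']
for y in(118,100,80):
  for x in(126,135,144):
    print(y,x,[np.round(proj(f,W(x,y,z)),1).tolist() for z in(40,44,52,66)])
a=f['frame'][185:225,240:310];cv2.imwrite('pics/side2d.png',cv2.resize(a,None,fx=11,fy=11,interpolation=cv2.INTER_NEAREST))
a=w['frame'][220:320,160:350];cv2.imwrite('pics/w2d.png',cv2.resize(a,None,fx=4,fy=4,interpolation=cv2.INTER_CUBIC))
E
```

```text
118 126 [[263.5, 218.2], [263.4, 216.8], [263.4, 214.1], [263.3, 209.2]]
118 135 [[260.0, 218.6], [259.9, 217.2], [259.8, 214.4], [259.7, 209.6]]
118 144 [[256.4, 218.9], [256.4, 217.6], [256.3, 214.8], [256.1, 209.9]]
100 126 [[262.3, 214.7], [262.3, 213.3], [262.2, 210.6], [262.1, 205.8]]
100 135 [[258.9, 215.0], [258.8, 213.7], [258.7, 211.0], [258.6, 206.2]]
100 144 [[255.4, 215.4], [255.3, 214.0], [255.3, 211.3], [255.1, 206.5]]
80 126 [[261.1, 210.9], [261.0, 209.6], [261.0, 206.9], [260.9, 202.2]]
80 135 [[257.7, 211.3], [257.6, 209.9], [257.6, 207.3], [257.4, 202.5]]
80 144 [[254.3, 211.6], [254.2, 210.3], [254.1, 207.6], [254.0, 202.8]]
```

View pics/side2d.png

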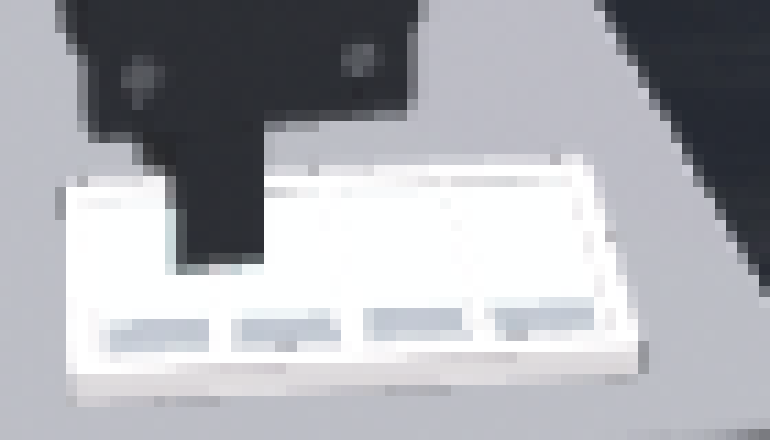

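View pics/w2d.png

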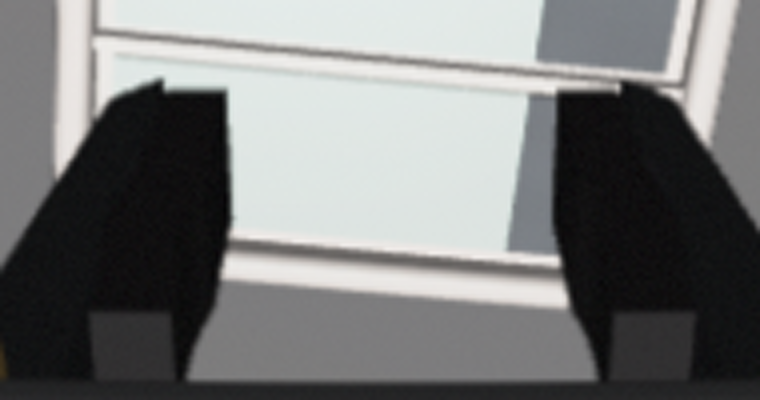

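The tray hasn't moved. Both views show the fingertips still above it, because the real tips stand higher than `nose_length` suggests. I'll go back behind the rim and feel for the platform with a force-limited descent.

```bash
python3 - <<'E'
from h import *
import pickle
r.move_l(W(135,80,75),ROT,rate=100)
r.move_l(W(190,80,75),ROT,rate=120)
r.move_l(W(190,80,66),ROT,rate=60)
print(r.current_wrist_force(), r.current_gripper_width())
print(r.move_l(W(190,80,40),ROT,rate=20,force_limit=3))
print(r.current_wrist_force(),PF(r.current_tcp_pos()),r.current_tcp_pos()[2],r.current_clock())
fs={n:r.grab_frame(n) for n in('wrist','side')};pickle.dump(fs,open('fs3.pkl','wb'))
for n in fs: cv2.imwrite(f'pics/{n}3.png',fs[n]['frame'])
a=fs['side']['frame'][165:245,220:320];cv2.imwrite('pics/side3c.png',cv2.resize(a,None,fx=7,fy=7,interpolation=cv2.INTER_NEAREST))
E
```

```text
[-0.16196732 -0.18376717  0.36762272] 39.803288789338325
True
[ 0.14975697 -0.20165126  5.1575673 ] [189.8822724   80.01421158] 41.04709925997316 9.3417
```

View pics/side3c.png

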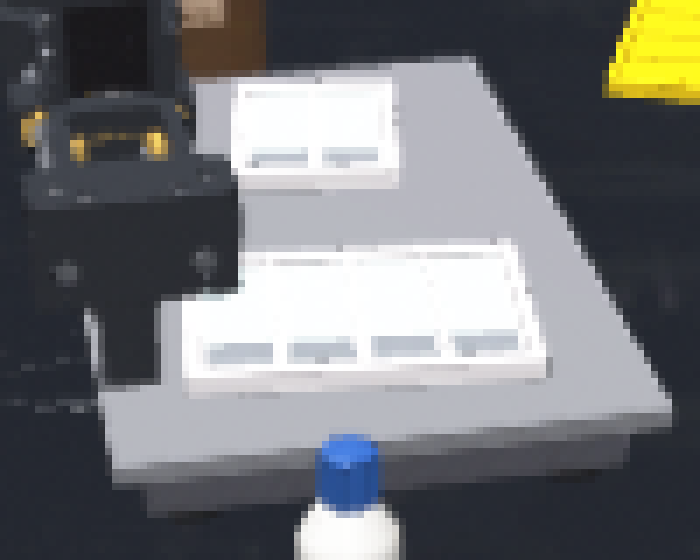

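View pics/wrist3.png

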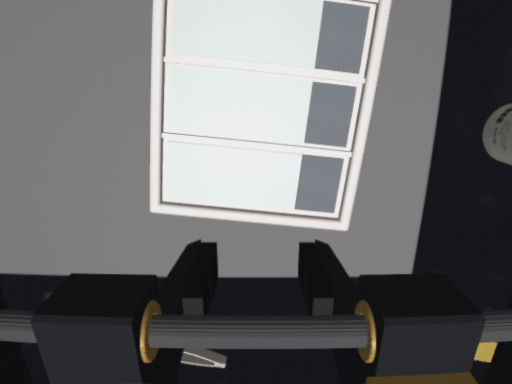

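The fingers touch the platform at TCP z = 41, so the real tips are level with the TCP. I'll lift 3 mm and push.

```bash
python3 - <<'E'
from h import *
import pickle
r.move_l(W(190,80,44.5),ROT,rate=30)
print(r.current_wrist_force(),r.current_tcp_pos()[2])
print(r.move_l(W(122,80,44.5),ROT,rate=30,force_limit=8))
print(r.current_wrist_force(),PF(r.current_tcp_pos()),r.current_tcp_pos()[2],r.current_clock())
fs={n:r.grab_frame(n) for n in('wrist','side')};pickle.dump(fs,open('fs4.pkl','wb'))
for n in fs: cv2.imwrite(f'pics/{n}4.png',fs[n]['frame'])
a=fs['side']['frame'][165:245,220:320];cv2.imwrite('pics/side4c.png',cv2.resize(a,None,fx=7,fy=7,interpolation=cv2.INTER_NEAREST))
E
```

```text
[ 0.00595662 -0.63769006 -0.01879443] 44.49086249960282
False
[ 1.67787708  0.4798185  -0.09155693] [122.14764343  80.05201877] 44.529961073387604 12.15
```

View pics/side4c.png

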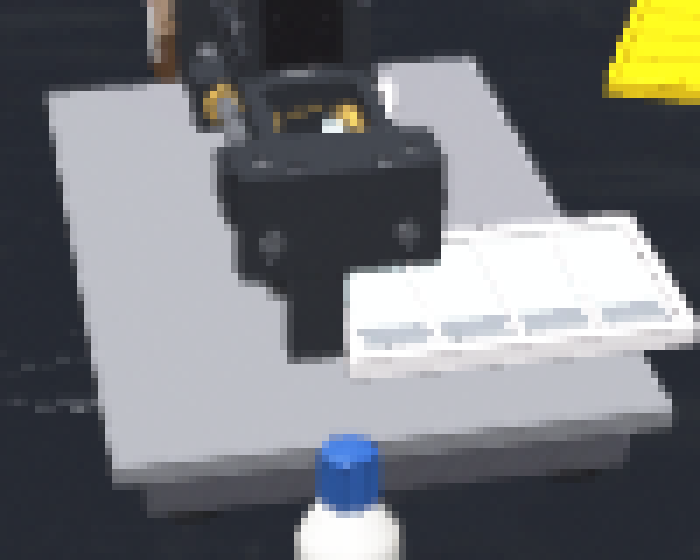

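View pics/wrist4.png

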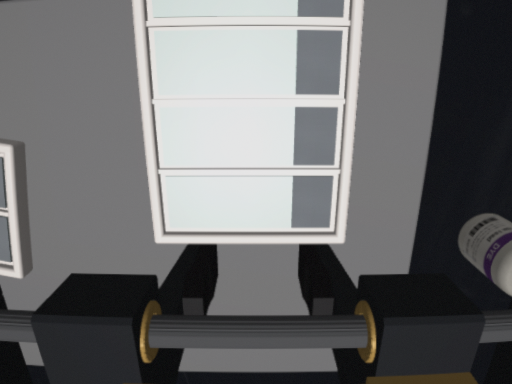

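```bash
python3 - <<'E'
from h import *
import pickle
fs=pickle.load(open('fs4.pkl','rb'));w=fs['wrist'];s=fs['side']
for p in[(155,243),(344,243)]: print(p,PF(at(w,p,50)))
# side: front near bottom corner, top corners, platform front corner(s)
for p,z in[((220+690/7,165+343/7),40),((220+697/7,165+318/7),50),((220+636/7,165+213/7),50),((220+671/7,165+410/7),40),((220+477/7,165+60/7),40),((220+112/7,165+470/7),40),((220+48/7,165+92/7),40)]:
    print(np.round(p,1),z,PF(at(s,p,z)))
E
```

```text
(155, 243) [110.63695717  31.42566107]
(344, 243) [110.63211579 120.18852084]
[318.6 214. ] 40 [-16.09539739 125.25116657]
[319.6 210.4] 50 [-18.36367031 124.79269457]
[310.9 195.4] 50 [-20.39172468  39.17783036]
[315.9 223.6] 40 [  4.44488377 168.75732672]
[288.1 173.6] 40 [   1.34928926 -143.75722124]
[236.  232.1] 40 [200.68614673 169.02579387]
[226.9 178.1] 40 [ 198.9191299  -149.35693544]
```

```bash
python3 - <<'E'
from h import *
import pickle
print(r.move_l(W(113,80,44.5),ROT,rate=20,force_limit=8))
print(PF(r.current_tcp_pos()))
r.move_l(W(135,80,44.5),ROT,rate=60)
r.move_l(W(135,80,240),ROT,rate=180)
w=r.grab_frame('wrist')
r.movep([277,560,240],ROT)
print(r.current_clock())
fs={n:r.grab_frame(n) for n in('top','side')};fs['wrist']=w;pickle.dump(fs,open('fs5.pkl','wb'))
for n in fs: cv2.imwrite(f'pics/{n}5.png',fs[n]['frame'])
a=fs['top']['frame'][110:290,130:410];cv2.imwrite('pics/top5c.png',cv2.resize(a,None,fx=2.8,fy=2.8,interpolation=cv2.INTER_CUBIC))
f=fs['top']
for n,b in(('long',[222,164,46,78]),('short',[278,164,46,40])):
    im,g,m=masks(f,b); q=rectpose(f,((g>228)&(m>0)).astype(np.uint8)*255,50,4); print(n,q,PF(q[0]))
E
```

```text
False
[112.17835889  79.91624591]
16.7
long ((481.76190185546875, 52.780860900878906), (130.91458129882812, 91.0115966796875), 11.344520568847656) [35.27455448 75.94524702]
short ((564.6998901367188, -88.25849914550781), (71.48016357421875, 90.42305755615234), 1.6881364583969116) [ 88.7527887 -78.6862163]
```

View pics/top5c.png

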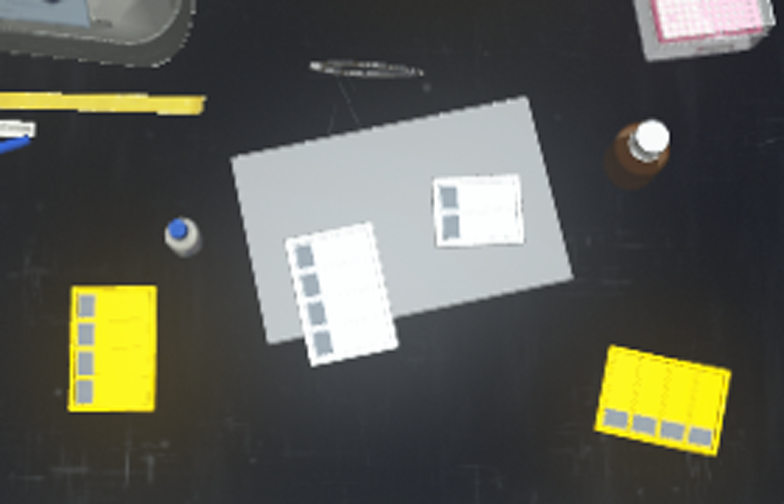

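View pics/wrist5.png

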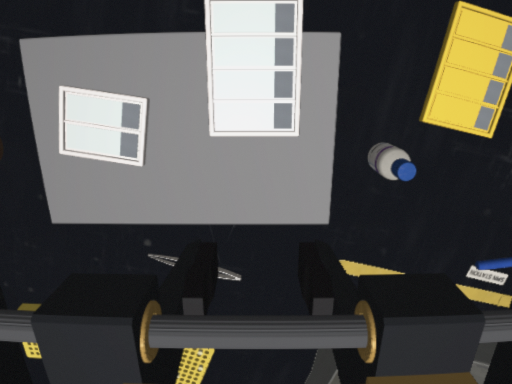

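```bash
python3 - <<'E'
from h import *
import pickle
w=pickle.load(open('fs5.pkl','rb'))['wrist']
print([np.round(PF(at(w,p,z)),1).tolist() for p,z in[((210,136),50),((299,135),50),((52,223),40),((329,223),40),((24,39),40),((340,33),40)]])
r.sign_off()
E
```

```text
[[101.1, 31.6], [100.1, 120.9], [200.9, -159.0], [200.1, 159.7], [2.7, -153.7], [3.1, 158.5]]
the job is handed in; nothing more can be done
```

I pushed the white long tray until its front end stuck out about 30 mm over the platform's front edge, then handed the job in; sign-off gives no verdict. I used two fingertips, 40 mm apart, on the rear rim. The gripper was then backed off and raised, and the arm moved clear. My last clock reading was 16.7 s, against the 35 s limit.

**Last checks**

| Check | Measured | Allowed |
|---|---|---|
| Overhang, top camera | 29.7 mm | 23 to 37 mm |
| Overhang, wrist camera | about 30 mm (28 to 32 depending on the edge used) | 23 to 37 mm |
| Angle from square | below 0.01 rad | 0.12 rad |
| Sideways from the edge's middle | about 76 mm | 125 mm |
| Short tray moved | about 0.3 mm | 10 mm |

The bottles and forceps look unmoved in the top picture; I did not measure their positions again.

**What disagreed:** `r.nose_length` says the fingertips are 22 mm ahead of the TCP, but they are about level with it. My first push therefore passed over the tray with no measurable contact. I then felt for the platform with a force-limited descent (about 5 N) and pushed at the corrected height.

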